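# Run the press-down mill at the breakfast table

### The job

Slide the mill's shutter all the way open to its stop. Then pick up the closed steel mill cup, press it upright down into the well until the sprung pad is fully depressed, firmly but gently, without ramming it against its stop, and hold it fully down for a full second (a little longer does no harm). Afterwards stand the cup back upright, wholly on its cork coaster, let go, and leave the shutter open and the other breakfast things alone.

Things in the scene. Friction and masses are not known exactly. Their poses are not given: they have to be found in the camera images.
- base: Fixed mill base: white and black block, 150 (x) x 230 (y) x 100 (z) mm, two aluminium rails 10 mm wide along its long edges rising 10 mm above the top. Origin: centre of the underside. y runs along the rails: the well is at y = -55 mm, the shutter parks on the +y half.
- well (a point): Centre of the round well's mouth in the top of the base, 100 mm above the table. The well is 72 mm in diameter with a 3 mm chamfer and 50 mm deep. In it lies a green sprung pad, 64 mm in diameter, whose surface at rest is somewhere between 10 and 24 mm below the mouth (its height setting differs each time and is not told). z up, x and y as the base.
- pad (a joint): Sprung pad in the well, in m: 0 at rest, grows as it is pushed down, 0.012 fully down on its stop, a stiff rubber buffer that gives about 1 mm for each 7 N beyond 16 N; over 40 N is ramming it. It takes about 6.5 N to start it and about 14 N to hold it fully down; it springs back by itself.
- shutter (a joint): Sliding aluminium shutter over the well, in m: 0 fully closed, 0.1 fully open against its stop; it slides towards the base's +y and stays where left (friction about 2 N). It starts closed or nearly so and blocks the well until open.
- shutter_grip (a point): Top centre of the shutter's orange grip: a bar 50 mm long (base x), 14 mm thick (base y), standing 30 mm above the shutter plate; the plate is 104 x 84 mm, 5 mm thick, its top 30 mm below this point. Axes as the base.
- cup: Closed mill cup, loose, about 0.32 kg, 118 mm tall: black foot 62 mm in diameter and 20 mm high, above it a steel cylinder 58 mm in diameter up to 100 mm, then a blue domed end. Origin: centre of the underside, z up along its axis. It stands on the coaster at the start.
- coaster: Fixed round cork coaster, 104 mm in diameter, 8 mm thick. Origin: centre of the underside.
- jam: Bystander: amber jam jar with red lid, 68 mm in diameter, 95 mm tall, loose, on a white saucer 124 mm across, 8 mm thick. Origin: centre of the underside.
- bowl: Bystander: white breakfast bowl, 120 mm across, 65 mm tall, loose. Origin: centre of the underside.
- tumbler: Bystander: green glass tumbler, 68 mm across, 85 mm tall, loose. Origin: centre of the underside.
There are look-alikes about, which are no part of the job. Leave any turquoise look-alike of the coaster alone.

How it is judged:
On the way, in this order (a step that is already met when the one before it is completed fails the run):
1. the shutter is fully open at its stop (value of joint shutter above 0.096 m), for 0.2 s.
2. the upright cup in the well holds the pad fully down for a full second (value of joint pad above 0.011 m and horizontal distance between cup and well below 0.008 m and contact force between cup and base above 8 N and angle between cup's own z axis and vertical below 0.12 rad), for 1 s.
At the end, for the whole second after the job is handed in: The cup stands upright (within 0.08 rad) and at rest, wholly on the coaster (centres within 21 mm), the pad has sprung back and the shutter is open (over 90 mm) (horizontal distance between cup and coaster below 0.021 m and z of cup in the frame of coaster between 0.005 and 0.011 m and angle between cup's own z axis and vertical below 0.08 rad and linear speed of cup below 0.02 m/s and value of joint pad below 0.002 m and value of joint shutter above 0.09 m); the robot touches nothing.
It fails at once if the cup is rammed onto the mill (over 40 N) (contact force between cup and base above 40 N).
It fails at once if the cup is tipped over (over 0.6 rad) (angle between cup's own z axis and vertical above 0.6 rad).
It fails at once if the jam jar, bowl or tumbler is moved more than 20 mm (distance of any of jam, bowl, tumbler from where it was at the start of the episode above 0.02 m).
It also fails if it takes over 64 s, if anything falls off the work surface, if the arm or the gripper's body presses on something with over 40 N, if the wrist force passes 120 N, or if a joint passes its speed limit or range.

### The arm

A 6-joint arm with a two-finger parallel gripper is mounted at the origin on the work surface. World frame = base frame: x ahead of the robot, y to its left, z up, the work surface at z = 0. Lengths are in m, angles in rad, forces in N, time in s.
With the tool pointing down it reaches from about 0.275 to 0.825 m from the base axis. Payload 4.9 kg.
Tool frame: the origin (TCP) lies midway between the tips of the shut fingers; the grasp point (between the pads) lies 19 mm behind it (grip_point_offset is the distance from the TCP to the grasp point, in m); z points along the fingers, x is the direction in which the jaws open and shut, and the axes are right-handed (so a half turn about z gives the same grasp; the last joint's range is limited). The gripper opens to 85 mm and grips with 20 to 120 N. Pads are 22 mm wide; open, the fingers measure 114 mm over their backs; the gripper's body (76 mm by 85 mm) begins 54 mm behind the grasp point. The pads swing forward as they close: fully open they stand 13 mm farther back than shut.
Start: joints at [-1.391, 0.326, -0.193, 1.052, 0, 1.437], TCP at [0.17, -0.523, 0.2] pointing down, gripper open.
Joint ranges: [-2.65, 2.65], [-0.97, 1.79], [-1.3, 1.35], [-1.93, 2.1], [-1.47, 1.37], [-3.14, 3.14]. Speed limits (rad/s): [2.57, 2.57, 3.14, 3.14, 3.14, 3.14].

### API

Orientations are given as a rotation vector (axis times angle).
In Python, from cell import * gives the robot as it stands. Calls block until the motion is done:
- movep(position, orientation): joint-space move of the TCP to a pose.
- move_l(position, velocity=0.15, rot=None, until_force=None): straight line of the TCP; rot=None keeps the orientation; velocity is the mean speed in m/s. With until_force (N) it stops when the force on the tool has changed by that much, and returns True; else False.
- set_joints(angles): joint-space move.
- let_go() and grab(newtons=None): open the fingers fully, or close them until they stop; newtons is the grip in N (None keeps the last).
- sleep(seconds).
- ik(position, orientation): joint angles nearest the present ones, or None.
- get_state(): the state.
- grab_frame(name): name is "scene" or "top"; returns a dict with "img" (480x640x3 uint8, red, green, blue), "fx", "fy", "cx", "cy" (pixels), "k1" (the pictures are not rectified: a ray, as slopes to the right and down, at radius r is drawn at 1 + k1 r^2 times it, then the intrinsics apply), "cam_to_world" (4x4, takes a point from camera to world coordinates). Camera axes: x right, y down, z forward; pixel columns grow to the right and rows downward; lengths in m; the calibration is good to about 2 mm. A picture is of the moment at which its call begins. There is no depth.
A pose or a line that the arm cannot do raises MotionError and nothing moves.
- sign_off(): hands the job in, once; it reports no verdict.
Trained networks look in the newest picture that a camera, given by its name, has taken for a name from the list of things; names that differ only in an ending like _2 or _b are one class to them, and where a whole thing is asked for, a point or a joint stands for the part that bears it (a point fixed in the world has none). Each returns a list of dicts, best first, with "score" (0 to 1); they miss things now and then, are a little off and sometimes report something else, mostly with a low value. They report only what shows in the picture. A call takes as long as a camera call. They do not tell look-alikes from the thing itself.
- spot_in(camera, name): "centre" ([column, row] in pixels, amid what is visible of it).
- silhouettes(camera, name): "mask" (480x640 bool, what is visible of it) and "centre" ([column, row] in pixels, amid what is visible of it).
- tip_of(camera, name): "centre" ([column, row] in pixels: a listed point, or the origin of a listed thing).
The state is a dict: "clock": time; "q": joint angles; "joint_velocities": joint speeds; "tau": joint torques, N m; "position": TCP position; "eef_rot": TCP orientation; "contact_force": force on the tool from outside, world axes, zero at the start; "wrist_torque": the same for the moment, N m; "finger_gap": opening from 0.0 (shut) to 1.0 (fully open).
Only numpy, scipy, OpenCV 4.12 (cv2) and the standard library are available. Lean on these libraries where they do the work, as an engineer would, in place of code of your own. Each camera call takes 0.05 s, during which the arm holds its last target. There are 200 camera calls.

## Working session

There is one attempt and no reset: what is moved stays moved. The work goes in short steps, each a Python script; the robot and the scene stay as the last script left them, time stands still between calls to the robot, and variables do not carry over. Pictures are saved under pics/ and viewed, about 8 in all and at most 12, crops included, and the job is handed in when it is done.

```bash
mkdir -p pics; ls; cat > h.py <<'E'
from cell import *
import numpy as np, cv2
from scipy.spatial.transform import Rotation as R
def ray(f,px):
    K=np.array([[f["fx"],0,f["cx"]],[0,f["fy"],f["cy"]],[0,0,1]])
    # model: distorted = s*(1+k1 r^2)
    s=cv2.undistortPoints(np.array([[px]],float),K,np.array([f["k1"],0,0,0.]))[0,0]
    T=np.array(f["cam_to_world"]); d=T[:3,:3]@np.array([s[0],s[1],1]); return T[:3,3],d/np.linalg.norm(d)
def atz(f,px,z):
    o,d=ray(f,px); return o+d*(z-o[2])/d[2]
def tri(fs,pxs):
    A=np.zeros((3,3));b=np.zeros(3);L=[]
    for f,p in zip(fs,pxs):
        o,d=ray(f,p);P=np.eye(3)-np.outer(d,d);A+=P;b+=P@o;L.append((o,P))
    x=np.linalg.solve(A,b); return x,[np.linalg.norm(P@(x-o)) for o,P in L]
def proj(f,X):
    T=np.linalg.inv(np.array(f["cam_to_world"]));c=T[:3,:3]@np.array(X)+T[:3,3];s=c[:2]/c[2];s=s*(1+f["k1"]*(s@s))
    return np.array([f["fx"]*s[0]+f["cx"],f["fy"]*s[1]+f["cy"]])
def save(f,n): cv2.imwrite("pics/"+n+".png",f["img"][:,:,::-1])
E
python3 - <<'E'
from h import *
fs={}
for c in("scene","top"):
    f=grab_frame(c);fs[c]=f;save(f,c+"0");T=np.array(f["cam_to_world"]);print(c,f["fx"],f["k1"],T.round(3).tolist())
    for n in("base","well","shutter_grip","cup","coaster","jam","bowl","tumbler"):
        print(n,[(np.round(d["centre"]).tolist(),round(d["score"],2)) for d in tip_of(c,n)][:4],[(np.round(d["centre"]).tolist(),round(d["score"],2)) for d in spot_in(c,n)][:4])
print(get_state())
E
```

```text
pics
scene 494.31204015861806 -0.11107520879635135 [[0.355, 0.552, -0.754, 1.453], [0.935, -0.2, 0.293, -0.373], [0.011, -0.809, -0.587, 0.833], [0.0, 0.0, 0.0, 1.0]]
base [([333.0, 276.0], 0.9)] [([336.0, 262.0], 0.67), ([200.0, 265.0], 0.48)]
well [([312.0, 244.0], 0.71)] [([334.0, 257.0], 0.72)]
shutter_grip [([315.0, 234.0], 0.92)] [([314.0, 244.0], 0.81)]
cup [([204.0, 283.0], 0.87)] [([199.0, 270.0], 0.61)]
coaster [([200.0, 283.0], 0.62), ([182.0, 257.0], 0.57)] [([208.0, 287.0], 0.83), ([174.0, 255.0], 0.79), ([334.0, 258.0], 0.6)]
jam [([405.0, 246.0], 0.91)] [([412.0, 235.0], 0.67)]
bowl [([263.0, 359.0], 0.76)] [([260.0, 342.0], 0.8)]
tumbler [([455.0, 306.0], 0.75)] [([455.0, 290.0], 0.94)]
top 494.37878935379933 -0.03490447628060546 [[0.003, -0.997, 0.074, 0.461], [-1.0, -0.004, -0.011, 0.002], [0.012, -0.074, -0.997, 1.216], [0.0, 0.0, 0.0, 1.0]]
base [([317.0, 247.0], 0.64)] [([318.0, 243.0], 0.6), ([220.0, 154.0], 0.43)]
well [([343.0, 250.0], 0.57)] [([317.0, 242.0], 0.69), ([462.0, 275.0], 0.5)]
shutter_grip [([334.0, 244.0], 0.79), ([448.0, 277.0], 0.72)] [([334.0,
[... 362 characters left out ...]
.26)]
{'clock': 1.7, 'q': array([-1.39117382e+00,  3.26181033e-01, -1.92577897e-01,  1.05199903e+00,
       -1.10121818e-05,  1.43662750e+00]), 'joint_velocities': array([ 7.51449229e-04, -8.12009879e-06, -6.87878922e-04, -1.17378739e-03,
       -1.07867861e-03,  2.53425513e-04]), 'tau': array([-3.07226590e-03, -4.43317223e+01,  2.62756008e+01,  8.41122564e-04,
       -3.82648668e-04,  7.55448131e-07]), 'position': array([ 0.16979623, -0.52316725,  0.19989958]), 'eef_rot': array([ 2.54123421e+00, -1.84702910e+00,  3.16219099e-05]), 'contact_force': array([ 1.47970245,  0.49895788, -0.28789326]), 'wrist_torque': array([ 0.05637322, -0.05061678,  0.04996924]), 'finger_gap': 1.0034505070014006}
```

View pics/scene0.png

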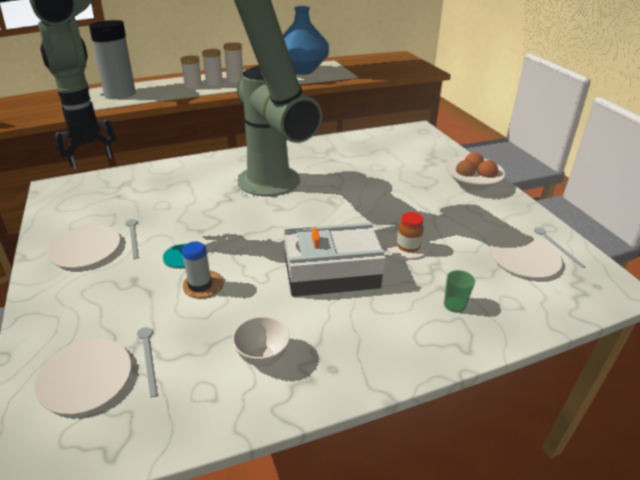

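View pics/top0.png

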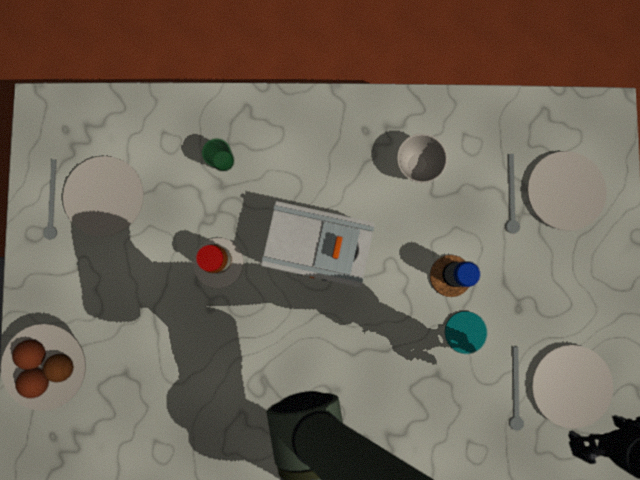

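The scene picture shows the mill at about (333,260), with its orange grip at (315,237). The cup is on the cork coaster at (203,285), and the turquoise look-alike is behind it at (180,257). In the top picture the mill is at (318,240), the grip at (337,246), the cup dome at (467,273), the cork at (449,275) and turquoise at (465,332). I'll measure these more finely next.

```bash
cat > m.py <<'E'
from h import *
def blob(f,lo,hi,near,rad=40):
    hsv=cv2.cvtColor(f["img"],cv2.COLOR_RGB2HSV);m=cv2.inRange(hsv,np.array(lo),np.array(hi))
    g=np.zeros_like(m);cv2.circle(g,tuple(int(v) for v in near),rad,255,-1);m&=g
    n,l,s,c=cv2.connectedComponentsWithStats(m);k=1+np.argmax(s[1:,4]);return c[k],s[k],l==k
OR=((5,170,120),(16,255,255));BL=((105,150,60),(130,255,255));CK=((8,70,60),(24,200,220))
E
python3 - <<'E'
from m import *
F={c:grab_frame(c) for c in("scene","top")}
for n,col,a,b in(("grip",OR,(315,238),(337,246)),("dome",BL,(195,250),(467,273)),("cork",CK,(203,287),(449,275))):
    A=blob(F["scene"],*col,a);B=blob(F["top"],*col,b)
    x,e=tri([F["scene"],F["top"]],[A[0],B[0]]);print(n,A[0].round(1),A[1],B[0].round(1),B[1],x.round(4),np.round(e,4))
for n in("cup","coaster","shutter_grip","base","well","jam","bowl","tumbler"):
    grab_frame("scene");P=tip_of("scene",n)
    grab_frame("top");Q=tip_of("top",n)
    for p in P:
        for q in Q:
            x,e=tri([F["scene"],F["top"]],[p["centre"],q["centre"]]);
            if max(e)<.02:print(n,x.round(3),np.round(e,3),round(p["score"],2),round(q["score"],2))
t=F["top"]["img"]; c1=cv2.resize(t[185:295,225:385],None,fx=5,fy=5,interpolation=cv2.INTER_CUBIC);save({"img":c1},"topmill")
c2=cv2.resize(F["scene"]["img"][210:310,170:400],None,fx=3.4,fy=3.4,interpolation=cv2.INTER_CUBIC);save({"img":c2},"scmill")
E
```

```text
grip [315.4 237.1] [312 228   7  19  91] [337.1 247.1] [333 237   9  21 111] [ 0.5306 -0.0257  0.1248] [0.0009 0.0009]
dome [193.3 250.4] [182 242  23  18 320] [467.8 273.9] [457 262  23  24 424] [ 0.4723 -0.3169  0.1178] [0.0015 0.0015]
cork [205.4 286.8] [182 271  42  27 480] [446.3 287.8] [430 275  39  22 389] [ 0.4391 -0.3026 -0.0297] [0.0036 0.0036]
cup [ 0.471 -0.313  0.01 ] [0.004 0.004] 0.79 0.93
coaster [ 0.325 -0.344  0.001] [0. 0.] 0.95 0.75
coaster [ 0.468 -0.31  -0.   ] [0.006 0.006] 0.56 0.87
shutter_grip [ 0.533 -0.029  0.137] [0.001 0.001] 0.76 0.95
base [ 0.537  0.025 -0.009] [0.002 0.002] 0.84 0.95
well [ 0.526 -0.033  0.104] [0.006 0.006] 0.58 0.82
jam [0.505 0.256 0.01 ] [0.005 0.005] 0.62 0.9
bowl [ 0.745 -0.231 -0.005] [0.004 0.004] 0.67 0.6
tumbler [ 0.756  0.253 -0.004] [0.002 0.002] 0.72 0.95
```

View pics/topmill.png

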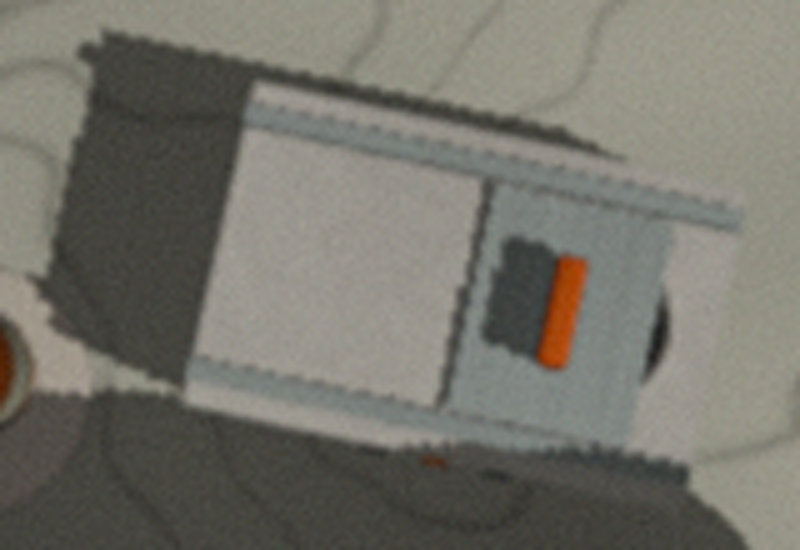

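View pics/scmill.png

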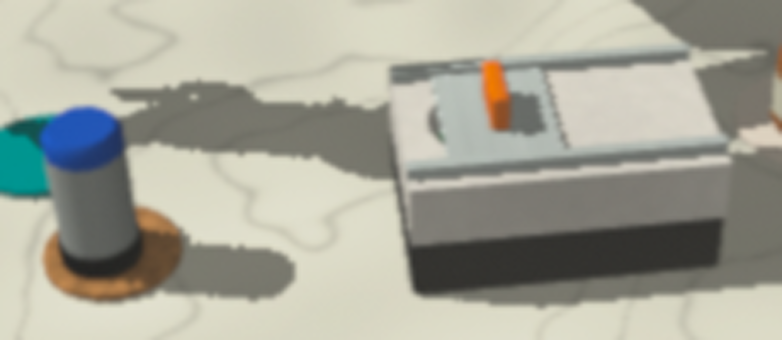

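The crops show the mill block corners in the top frame at roughly (275,201), (262,266), (374,223) and (363,278). The shutter is already about 15 mm open, with the well's edge showing as a dark crescent at (356,251). The cup stands about central on the cork. I'll fit the base's pose from the corners, then check it by drawing it over both views.

```bash
python3 - <<'E'
from m import *
from scipy.optimize import least_squares
F={c:grab_frame(c) for c in("scene","top")}
f=F["top"];s=F["scene"]
off=np.array([225,185]);so=np.array([170,210])
cr=[np.array(p)/5+off for p in((250,82),(187,403),(743,190),(690,465))]
lc=[(.075,.115),(-.075,.115),(.075,-.115),(-.075,-.115)]
sc=[np.array(p)/3.4+so for p in((412,190),(730,158),(416,293),(720,266))]
scl=[(.075,-.115,.1),(.075,.115,.1),(.075,-.115,0),(.075,.115,0)]
def W(p,l): c,s_=np.cos(p[2]),np.sin(p[2]);return np.array([p[0]+c*l[0]-s_*l[1],p[1]+s_*l[0]+c*l[1],l[2]])
res=lambda p:np.concatenate([proj(f,W(p,(*l,.1)))-q for l,q in zip(lc,cr)]+[proj(s,W(p,l))-q for l,q in zip(scl,sc)])
r=least_squares(res,[.537,.02,-.2],loss="soft_l1");p=r.x;print("base",p.round(4),np.degrees(p[2]),r.fun.reshape(-1,2).round(1).tolist())
print("well",W(p,(0,-.055,.1)))
g=np.array([.533,-.029]);c,s_=np.cos(p[2]),np.sin(p[2]);d=g-p[:2]
print("grip in base",c*d[0]+s_*d[1],-s_*d[0]+c*d[1])
for y in(-.055,-.045,-.04,-.035):print(y,proj(f,W(p,(0,y,.135))),proj(s,W(p,(0,y,.135))))
# orange corners
for n,F_,a in(("top",f,(337,246)),("scene",s,(315,238))):
    m=blob(F_,*OR,a)[2];print(n,cv2.minAreaRect(np.argwhere(m)[:,::-1].astype(np.float32)))
# cork ellipse / dome
for n in("top","scene"):
    ms=[d for d in silhouettes(n,"coaster")]
    for d in ms: 
        ys,xs=np.nonzero(d["mask"]);print(n,"coaster",d["score"],xs.min(),xs.max(),ys.min(),ys.max(),atz(F[n],((xs.min()+xs.max())/2,(ys.min()+ys.max())/2),.008).round(4))
x=np.array([.470,-.313])
for z in(0,.008,.126):print(z,proj(f,[*x,z]),proj(s,[*x,z]))
o=f["img"].copy();q=s["img"].copy()
for im,F_ in((o,f),(q,s)):
    for X,R_,z in((W(p,(0,-.055,.1))[:2],.036,.1),(x,.052,.008),(x,.029,.108)):
        P=np.array([proj(F_,[X[0]+R_*np.cos(t),X[1]+R_*np.sin(t),z]) for t in np.linspace(0,6.28,40)]);cv2.polylines(im,[np.round(P*16).astype(int)],True,(255,0,255),1,shift=4)
    for z in(0.,.1):
        P=np.array([proj(F_,W(p,(a,b,z))) for a,b in((.075,.115),(-.075,.115),(-.075,-.115),(.075,-.115))]);cv2.polylines(im,[np.round(P*16).astype(int)],True,(255,0,0),1,shift=4)
A=cv2.resize(o[185:305,245:505],(780,360),interpolation=cv2.INTER_NEAREST);B=cv2.resize(q[215:305,170:400],(780,305)[:2],interpolation=cv2.INTER_NEAREST)
save({"img":np.vstack([A,B[:240+65]])[:600+65]},"fit")
E
```

```text
base [ 0.5399  0.0165 -0.1831] -10.490599486251503 [[-0.6, 0.4], [-0.9, 1.0], [0.1, -2.5], [-1.2, 7.6], [-0.8, 1.6], [0.3, 1.0], [-1.0, 2.8], [-0.4, 0.3]]
well [ 0.52989298 -0.03763021  0.1       ]
grip in base 0.0014837440792783239 -0.04594833515034901
-0.055 [342.30781917 246.97060335] [310.37513159 234.52014423]
-0.045 [337.82394815 246.12404281] [314.41937059 234.13295324]
-0.04 [335.58202459 245.70075849] [316.43777586 233.93974605]
-0.035 [333.34012232 245.277474  ] [318.45368088 233.74679993]
top ((337.1024475097656, 247.02194213867188), (5.098541736602783, 21.232284545898438), 12.094757080078125)
scene ((315.4385070800781, 237.00772094726562), (18.23310661315918, 5.333493232727051), 82.87498474121094)
top coaster 0.67 445 487 311 353 [ 0.3317 -0.3439  0.008 ]
scene coaster 0.76 163 184 244 268 [ 0.3298 -0.3621  0.008 ]
scene coaster 0.75 183 223 271 298 [ 0.4746 -0.3066  0.008 ]
0 [451.82001197 275.08447182] [200.58224989 286.31582119]
0.008 [452.65981319 275.06278897] [200.1631134  283.94006167]
0.126 [466.46222599 274.70534293] [193.67410002 246.64932459]
```

```bash
python3 -c "
import cv2;i=cv2.imread('pics/fit.png');cv2.imwrite('pics/fit2.png',cv2.resize(i,None,fx=.9,fy=.9))"
```

```text
(no output)
```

View pics/fit2.png

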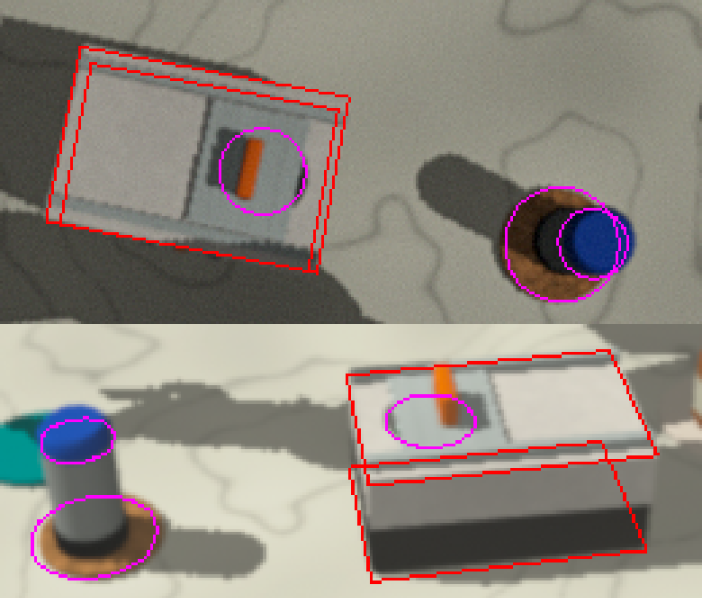

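The overlay fits the top view. In the scene view it sits about 2 px to one side (3–4 mm, calibration), which matters only for the well, so I'll re-measure relative to the held cup. Next I push the shutter open with closed fingers behind the grip.

```bash
cat >> h.py <<'E'
B=np.array([.5390,.0175]);YAW=-0.183
def bw(x,y,z,b=B): c,s=np.cos(YAW),np.sin(YAW);return np.array([b[0]+c*x-s*y,b[1]+s*x+c*y,z])
def down(a): return (R.from_euler("z",a)*R.from_euler("x",np.pi)).as_rotvec()
def st():
    s=get_state();print(round(s["clock"],2),s["position"].round(4),s["contact_force"].round(1),round(s["finger_gap"],3));return s
E
python3 - <<'E'
from h import *
for a in(YAW,YAW+np.pi,YAW-np.pi):
    for P in(bw(0,-.083,.113),bw(0,.04,.113),bw(0,-.055,.2)):
        q=ik(P,down(a));print(round(a,2),None if q is None else q.round(2))
E
```

```text
-0.18 [-0.26  0.36 -0.38  0.83 -0.    1.49]
-0.18 [-0.03  0.4  -0.32  0.85 -0.    1.72]
-0.18 [-0.21  0.29 -0.24  1.04 -0.    1.55]
2.96 [-0.26  0.36 -0.38  0.83  0.   -1.65]
2.96 [-0.03  0.4  -0.32  0.85  0.   -1.42]
2.96 [-0.21  0.29 -0.24  1.04  0.   -1.6 ]
-3.32 [-0.26  0.36 -0.38  0.83  0.   -1.65]
-3.32 [-0.03  0.4  -0.32  0.85  0.   -1.42]
-3.32 [-0.21  0.29 -0.24  1.04  0.   -1.6 ]
```

```bash
python3 - <<'E'
from h import *
o=down(YAW)
p=get_state()["position"];move_l([p[0],p[1],.25],.3)
grab(20)
movep(bw(0,-.085,.22),o);move_l(bw(0,-.085,.116),.15);st()
h=move_l(bw(0,.065,.116),.06,until_force=14);print(h);s=st()
sleep(.3);s=st()
d=s["position"][:2]-B;print("tcp base y",-np.sin(YAW)*d[0]+np.cos(YAW)*d[1])
f=grab_frame("top");save(f,"t2")
E
```

```text
7.6 [ 0.5242 -0.0665  0.1167] [-0.5  0.8  0.6] 0.0
False
10.25 [0.5508 0.0813 0.116 ] [ 0.  -0.   0.8] 0.001
10.55 [0.5508 0.0814 0.116 ] [0.7 0.  0. ] -0.001
tcp base y 0.06495569621458912
```

```bash
python3 - <<'E'
from h import *
f=grab_frame("scene");a=f["img"][150:320,220:430];t=grab_frame("top")["img"][165:335,205:415]
save({"img":np.hstack([cv2.resize(i,(400,324),interpolation=cv2.INTER_CUBIC) for i in(a,t)])},"after1")
E
```

```text
(no output)
```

View pics/after1.png

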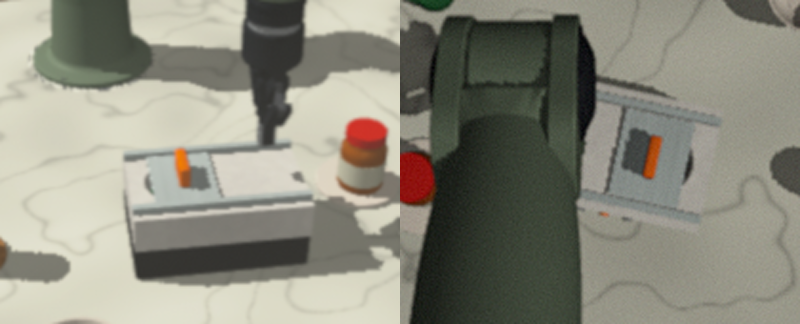

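The gripper is at (360,223) in the scene picture, on the far side of the mill, and the shutter hasn't moved. I'll compare the projected TCP with what the picture shows.

```bash
python3 - <<'E'
from h import *
s=st();f=grab_frame("scene");p=s["position"]
print(proj(f,p),proj(f,p+[0,0,.05]),atz(f,(360,223),.116),proj(f,bw(0,.065,.1)))
print(np.array(f["cam_to_world"]).round(3).tolist(), R.from_rotvec(s["eef_rot"]).as_matrix().round(2).tolist(),s["q"].round(3))
i=f["img"][90:270,290:430];save({"img":cv2.resize(i,None,fx=3.3,fy=3.3,interpolation=cv2.INTER_CUBIC)},"tip")
E
```

```text
10.7 [0.5508 0.0814 0.116 ] [ 0.4 -0.1 -0.1] -0.004
[358.01591926 235.90250351] [359.18446657 219.23243264] [0.49999098 0.11017153 0.116     ] [357.65084794 241.07553956]
[[0.355, 0.552, -0.754, 1.453], [0.935, -0.2, 0.293, -0.373], [0.011, -0.809, -0.587, 0.833], [0.0, 0.0, 0.0, 1.0]] [[0.98, -0.18, 0.0], [-0.18, -0.98, -0.0], [0.0, -0.0, -1.0]] [ 0.014  0.408 -0.299  0.864 -0.     1.768]
```

View pics/tip.png

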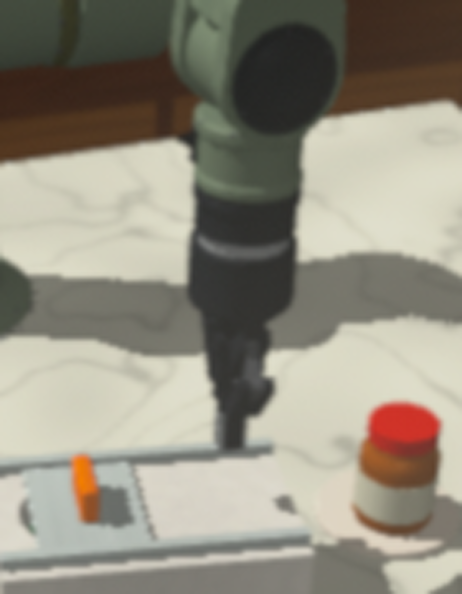

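```bash
python3 - <<'E'
from h import *
f=grab_frame("scene")
for X in([.17,-.523,.2],[.17,-.523,.213],[0,0,0],[.1,0,0]):print(X,proj(f,X))
print("probe",move_l(np.array([.5508,.0814,.075]),.02,until_force=5));st()
f=grab_frame("scene")["img"][190:270,290:430];t=grab_frame("top")["img"][165:335,205:415]
i0=cv2.imread("pics/scene0.png")[120:190,30:150,::-1]
save({"img":np.vstack([cv2.resize(f,(560,320),interpolation=cv2.INTER_CUBIC),cv2.resize(i0,(560,280),interpolation=cv2.INTER_CUBIC)])},"tip2")
E
```

```text
[0.17, -0.523, 0.2] [ 95.29128097 177.58952787]
[0.17, -0.523, 0.213] [ 94.14291201 173.32390808]
[0, 0, 0] [268.03189747 180.42239371]
[0.1, 0, 0] [276.40796182 194.44064625]
probe False
13.0 [0.5509 0.0814 0.0751] [ 0.2 -0.4 -0.2] -0.001
```

View pics/tip2.png

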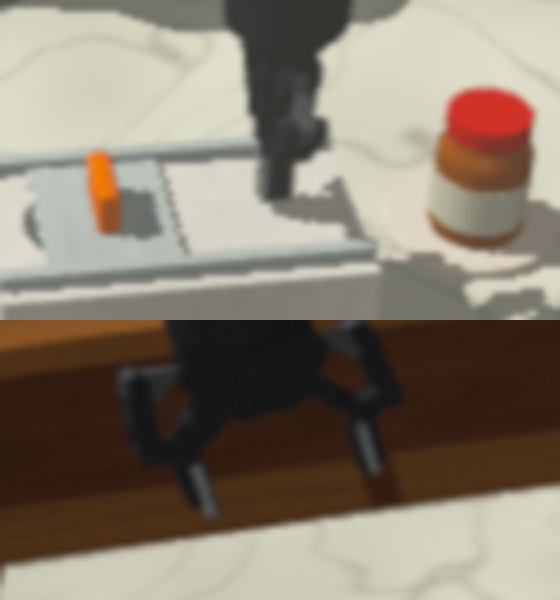

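The fingers are now over the parking half with their tips at (359,239). That puts the real tips about 30 mm above the reported TCP, and the open fingers at the start pose show the same offset. So the first pass went over the grip. I'll measure the offset by touching the base top gently.

```bash
python3 - <<'E'
from h import *
print("probe",move_l(np.array([.5508,.0814,.05]),.015,until_force=4));s=st()
p=s["position"];move_l([p[0],p[1],p[2]+.004],.05);st()
f=grab_frame("scene");print(proj(f,[p[0],p[1],.104]))
E
```

```text
probe True
13.81 [0.5508 0.0814 0.0687] [-1.5 -0.1  4.4] 0.001
14.06 [0.5511 0.0814 0.0729] [ 0.1  0.1 -0.2] -0.002
[357.73514682 239.79411123]
```

The base top (0.100) was touched at a reported 0.069, so the tips sit 31 mm above the reported TCP. I'll correct all heights by that and push again.

```bash
cat >> h.py <<'E'
DZ=.031   # measured: real fingertips are this far above the reported TCP
def up(p,tipz): return np.array([p[0],p[1],tipz-DZ])
E
python3 - <<'E'
from h import *
p=get_state()["position"];move_l(up(p,.17),.25)
move_l(up(bw(0,-.086,0),.17),.25);move_l(up(bw(0,-.086,0),.114),.15);st()
h=move_l(up(bw(0,.065,0),.114),.06,until_force=14);print(h);s=st()
sleep(.3);s=st()
d=s["position"][:2]-B;print("tcp base y",-np.sin(YAW)*d[0]+np.cos(YAW)*d[1])
f=grab_frame("scene");save(f,"s3")
E
```

```text
15.8 [ 0.5235 -0.0661  0.0831] [0.3 0.4 0. ] 0.002
True
17.52 [0.5438 0.0438 0.0829] [-1.  -2.9  1.6] -0.001
17.82 [0.5437 0.0438 0.0825] [0.3 0.2 0.5] 0.0
tcp base y 0.026678077584932836
```

```bash
python3 - <<'E'
from m import *
p=get_state()["position"];q=p+[.007*np.sin(YAW),-.007*np.cos(YAW),0]
move_l(q,.1);move_l(up(q,.19),.25);let_go()
C=np.array([.4715,-.314])
movep(up(C,.20),down(YAW));st()
F={c:grab_frame(c) for c in("scene","top")}
for c,n in((c,n) for c in F for n in ("well","shutter_grip","cup")):print(c,n,[(np.round(d["centre"],1).tolist(),round(d["score"],2)) for d in tip_of(c,n)][:2])
for n,z in (("top",.135),("scene",.135)):
    g=blob(F[n],*OR,(296,238) if n=="top" else (351,232),40);print(n,"grip",g[0],atz(F[n],g[0],z if n=="top" else .12))
print("exp grip",bw(0,.045,.135),[proj(F[c],bw(0,.045,.135)) for c in F])
a=F["top"]["img"][190:290,230:400];b=F["scene"]["img"][190:290,260:430]
save({"img":np.vstack([cv2.resize(i,(510,300),interpolation=cv2.INTER_CUBIC) for i in(a,b)])},"open")
E
```

```text
20.71 [ 0.4719 -0.313   0.169 ] [-0.1  0.2 -0.6] 1.001
scene well [([311.6, 243.2], 0.69)]
scene shutter_grip [([351.4, 230.6], 0.93)]
scene cup [([201.9, 284.9], 0.96)]
top well [([340.3, 249.2], 0.56), ([317.2, 247.2], 0.53)]
top shutter_grip [([297.9, 236.2], 0.59)]
top cup [([455.2, 271.4], 0.61)]
top grip [298.02419355 238.60483871] [0.54788883 0.05950562 0.135     ]
scene grip [350.43434343 234.25252525] [0.54293306 0.06397562 0.12      ]
exp grip [0.54718911 0.0617486  0.135     ] [array([350.59495126, 230.41495546]), array([296.99809825, 238.91886962])]
```

View pics/open.png

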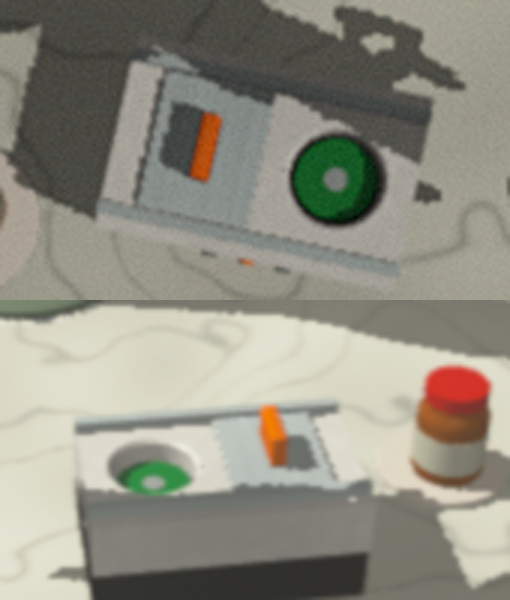

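The well is open with the green pad showing: mouth centre at about (342.7,250) in the top view and column 311 in the scene. The grip is where a fully open shutter puts it (expected and measured agree within 2 mm). Next I grasp the cup, carry it over the well, and compare cup and well in the same pictures.

```bash
python3 - <<'E'
from m import *
F={c:grab_frame(c) for c in("scene","top")}
w=atz(F["top"],(342.7,250),.1);print("well top",w,"model",bw(0,-.055,.1),"proj",[proj(F[c],bw(0,-.055,.1)) for c in F])
print("well scene",atz(F["scene"],(311.2,243.2),.1))
for P in ([.4715,-.313,.008],):print([proj(F[c],P) for c in F])
C=np.array([.4715,-.313])
move_l(up(C,.076),.12);st();grab(80);s=st()
p=s["position"];move_l(up(p,.078),.03);sleep(.2);st();move_l(up(p,.24),.2);s=st()
W=bw(0,-.055,0);movep(up(W,.24),s["eef_rot"]);s=st()
move_l(up(W,.19),.2);s=st()
F={c:grab_frame(c) for c in("scene","top")}
for c,a in(("scene",(311,200)),("top",(345,245))):
    try:
        b=blob(F[c],*BL,a,60);print(c,b[0].round(1),b[1])
    except Exception as e:print(c,e)
    save(F[c],c+"_hold")
    print(c,"expected dome centre",proj(F[c],[*s["position"][:2],.19-.066+.11]))
save({"img":np.vstack([cv2.resize(F["scene"]["img"][140:290,230:400],(340,300)),cv2.resize(F["top"]["img"][180:330,260:430],(340,300))])},"hold")
E
```

```text
well top [ 0.52525351 -0.0398156   0.1       ] model [ 0.52899108 -0.03658162  0.1       ] proj [array([310.63690756, 245.7450985 ]), array([341.2729484 , 248.34472667])]
well scene [ 0.51947397 -0.03162481  0.1       ]
[array([200.26538926, 284.3076253 ]), array([452.65125923, 274.44959222])]
22.39 [ 0.472  -0.3135  0.0457] [-0.7  0.1 -1.1] 1.001
22.77 [ 0.4718 -0.3135  0.0461] [-0.6  0.7  5.1] 0.66
23.23 [ 0.4716 -0.3132  0.0467] [-0.5 -0.2 -2.2] 0.658
24.18 [ 0.4712 -0.3129  0.2078] [-0.8  0.3 -3.5] 0.659
25.27 [ 0.529  -0.0375  0.2087] [ 0.7  0.3 -2. ] 0.658
25.68 [ 0.5285 -0.0377  0.1587] [ 0.3 -0.8 -2.1] 0.668
scene [303.1 202.2] [299 195   9  15 100]
scene expected dome centre [310.18633518 199.44540332]
top attempt to get argmax of an empty sequence
top expected dome centre [344.1695882  244.53559106]
```

View pics/hold.png

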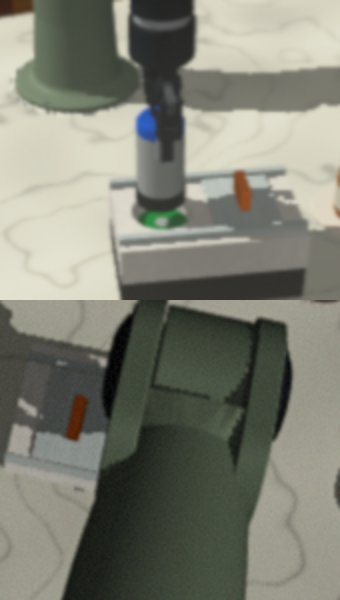

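The cup hangs upright in the gripper above the well. Its foot centre is at column 310.2 and the well at 310.8 in the scene view, so it is aligned sideways. The top view is blocked by the arm, so I'll fit the mouth's outline numerically from the earlier top crop.

```bash
python3 - <<'E'
from m import *
im=cv2.imread("pics/open.png")[:300,:,::-1];F={c:grab_frame(c) for c in("scene","top")}
hsv=cv2.cvtColor(np.ascontiguousarray(im),cv2.COLOR_RGB2HSV)
for lo,hi in(((0,0,0),(179,255,75)),((0,0,0),(179,255,95)),((45,90,0),(85,255,255))):
    m=cv2.inRange(hsv,lo,hi);g=np.zeros_like(m);cv2.circle(g,(338,180),58,255,-1);m&=g
    if lo[0]==0:m|=cv2.inRange(hsv,(45,90,0),(85,255,255))&g
    c=max(cv2.findContours(m,0,1)[0],key=cv2.contourArea);e=cv2.fitEllipse(cv2.convexHull(c));
    px=(np.array(e[0])+.5)/3-.5+[230,190];print(e,px,atz(F["top"],px,.1).round(4),atz(F["top"],px,.085).round(4))
f=F["scene"]
for x in(.522,.526,.530):
    P=np.array([proj(f,[x+.036*np.cos(t),-.038+.036*np.sin(t),.1]) for t in np.linspace(0,6.28,60)])
    P=(P-[260,190]+.5)*3-.5;print(x,P.min(0).round(1),P.max(0).round(1))
g=blob(f,(45,110,40),(85,255,255),(311,246),25);print("green",g[0],g[1])
E
```

```text
((337.4012756347656, 179.07937622070312), (92.73545837402344, 94.25022888183594), 62.89773178100586) [342.13375854 249.35979207] [ 0.5267 -0.0385  0.1   ] [ 0.5276 -0.0391  0.085 ]
((340.097900390625, 175.5889892578125), (94.6422348022461, 105.90130615234375), 35.817569732666016) [343.03263346 248.19632975] [ 0.5293 -0.0406  0.1   ] [ 0.5303 -0.0411  0.085 ]
((334.9826965332031, 179.49813842773438), (84.3824691772461, 85.83391571044922), 151.06788635253906) [341.32756551 249.49937948] [ 0.5264 -0.0367  0.1   ] [ 0.5273 -0.0372  0.085 ]
0.522 [105.  138.6] [191.8 190.3]
0.526 [106.6 141.2] [193.5 193.1]
0.53 [108.1 143.8] [195.3 196. ]
green [309.58024691 248.16049383] [301 245  19   9  81]
```

```bash
python3 - <<'E'
from h import *
W=[.527,-.037]
p=get_state()["position"];move_l([*W,.146],.08);sleep(.2);s=st();f0=s["contact_force"]
h=move_l([*W,.108],.02,until_force=4.5);s=st();print(h,"bottom z",s["position"][2]-.038,(s["contact_force"]-f0).round(1))
F=grab_frame("scene");save({"img":cv2.resize(F["img"][160:280,250:390],(560,480),interpolation=cv2.INTER_CUBIC)},"inwell")
E
```

```text
26.39 [ 0.5274 -0.037   0.1464] [-0.2  0.1 -1.6] 0.667
27.66 [ 0.5269 -0.037   0.1187] [ 0.  -0.7  4.1] 0.66
True bottom z 0.08071475112664783 [ 0.2 -0.8  5.7]
```

Contact came with the cup bottom about 19 mm below the mouth and almost no side force, so it's on the pad. Now I press gently by force.

```bash
python3 - <<'E'
from h import *
W=[.527,-.037]
def fz(n=4):
    v=[]
    for _ in range(n): sleep(.03);v.append(get_state()["contact_force"][2])
    return np.mean(v)+2.4   # minus the cup's weight reading
z=.1187;move_l([*W,.110],.02,until_force=16);z=get_state()["position"][2];print(z,fz())
while True:
    z-=.0006;move_l([*W,z],.01,until_force=10);f=fz();s=get_state();print(round(z,4),s["position"][2].round(4),round(f,1))
    if f>20 or z<.098:break
if f>20:
    for _ in range(7):sleep(.2);print(round(fz(2),1),end=" ")
st()
E
```

```text
0.11073706499983768 12.075643349798716
0.1101 0.111 11.3
0.1095 0.1104 11.9
0.1089 0.1098 12.0
0.1083 0.1093 12.7
0.1077 0.1087 12.6
0.1071 0.1082 13.0
0.1065 0.1078 15.0
0.1059 0.1075 17.3
0.1053 0.1071 18.9
0.1047 0.1068 21.7
21.4 22.0 20.9 21.8 21.4 20.8 20.9 34.09 [ 0.5271 -0.037   0.1068] [-4.8  1.1 18.3] 0.662
```

The force curve shows the pad's spring (12–13 N), then the steeper buffer above 15 N. It held at about 21 N for well over a second. Now I lift the cup and return it to the coaster.

```bash
python3 - <<'E'
from h import *
W=[.527,-.037];C=[.472,-.312]
move_l([*W,.15],.06);move_l([*W,.2],.2);s=st()
movep([*C,.2],s["eef_rot"]);move_l([*C,.065],.15);sleep(.15);st()
h=move_l([*C,.036],.02,until_force=4);print(h);st()
let_go();sleep(.3);s=st()
p=s["position"];move_l([p[0],p[1],.2],.15)
movep([.30,-.45,.25],s["eef_rot"]);st()
F={c:grab_frame(c) for c in("scene","top")}
for n in("cup","coaster","shutter_grip","jam","bowl","tumbler"):
    grab_frame("scene");P=tip_of("scene",n);grab_frame("top");Q=tip_of("top",n);print(n,[(np.round(d["centre"]).tolist(),round(d["score"],2)) for d in P[:2]],[(np.round(d["centre"]).tolist(),round(d["score"],2)) for d in Q[:2]])
save({"img":np.vstack([cv2.resize(F["scene"]["img"][200:320,160:440],(680,292)),cv2.resize(F["top"]["img"][180:310,220:500],(680,300))])},"end")
E
```

```text
35.4 [ 0.5273 -0.0371  0.1997] [-0.4 -0.4 -2.5] 0.662
37.68 [ 0.4727 -0.3125  0.0661] [ 0.4 -0.5 -2.2] 0.665
True
38.62 [ 0.4719 -0.3119  0.0462] [0.2 0.1 5.6] 0.666
39.32 [ 0.4709 -0.3111  0.0451] [-0.   0.3 -0.5] 1.005
41.4 [ 0.3005 -0.4493  0.2494] [0.1 0.5 0. ] 0.999
cup [([200.0, 285.0], 0.88)] [([453.0, 276.0], 0.59)]
coaster [([199.0, 285.0], 0.87), ([180.0, 255.0], 0.58)] [([451.0, 278.0], 0.86), ([464.0, 332.0], 0.58)]
shutter_grip [([352.0, 229.0], 0.85)] [([298.0, 239.0], 0.71)]
jam [([407.0, 246.0], 0.65)] [([220.0, 260.0], 0.75)]
bowl [([261.0, 356.0], 0.97)] [([416.0, 166.0], 0.88)]
tumbler [([454.0, 306.0], 0.82)] [([224.0, 159.0], 0.87)]
```

View pics/end.png

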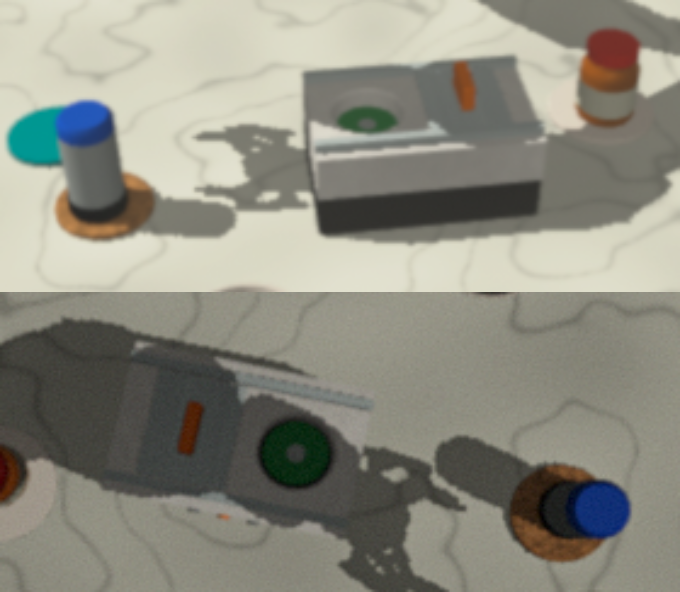

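The end picture shows the cup upright on the cork. The cup's origin at (200,285) and the coaster's at (199,285) agree in the scene view. The shutter is still open, the pad is back up, and the bystanders are where they were.

```bash
python3 -c "
from cell import *
sign_off()"
```

```text
the job is handed in; nothing more can be done
```

I opened the shutter to its stop, pressed the cup down onto the pad and held it, stood it back on the cork coaster, and handed the job in at about 41 s of 64 s.

- **Shutter:** The push ended against the stop, and the last pictures put the grip within about 2 mm of the fully open position.
- **Press:** The force rose along the pad's spring (12–13 N), then more steeply once it reached the rubber buffer. I held it at about 21 N for more than 1.4 s; the highest reading was about 22 N.
- **Return:** The cup stands upright on the coaster, with its centre within about 2–3 px (about 5 mm) of the coaster's in both views. The shutter is still open and the pad looks risen. The jam jar, bowl and tumbler stayed within about 3 px of where they started. The gripper is clear of everything.

**What disagreed:**
- **TCP height:** The real fingertips sit 31 mm above the reported TCP. My first push therefore passed over the grip without touching it. I measured the offset with a light touch on the mill top (4 N) and corrected every height after that.
- **Camera views:** The scene and top views differed by a few millimetres over the well's position. I used a value between them, and the cup went in with almost no side force. While it was held fully down, the side force reached about 5 N.

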